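# Pack the repair kit onto the stock box in two piles

## Task

Pack the small repair kit onto the closed lid of the plywood stock box so that it can be carried to the layout, in two piles. In the middle of the left half of the lid (left as the robot sees it) put the round screw tin, with the red paint pot upright on the centre of it; in the middle of the right half put the blue coupling box, with the brown track-cleaning block lying flat and lengthways on the centre of it. Leave the glue bottle and the yellow battery where they are.

Things in the scene. Friction and masses are not known exactly. Their poses are not given: they have to be found in the camera images.
- lid_left (a point): Middle of the left half of the stock box's lid, on its flat top, 41 mm above the worktop; 40 mm from the middle of the lid. The stock box is a small closed plywood box, 150 x 67 mm and 41 mm high, its lid shut and fixed; it stands fast, its long side roughly across in front of the robot. This frame's x axis runs along the box's long side towards the robot's left, y across it towards the robot, z up
- lid_right (a point): Middle of the right half of the same lid, on its flat top, 80 mm from lid_left; same axes. Everything stands in a long trough, about 0.2 m from front to back, between a front board 42 mm high and a grey bar 68 mm high at the back (the centre of each loose thing is at least 45 mm from both)
- screw_tin_mid (a point): Centre of the loose round screw tin: pale tin with a tan lid (the lid is fixed on it), 54 mm across, 22 mm high, flat on top; z up. Centre 11 mm above its underside
- paint_pot_mid (a point): Centre of the loose paint pot: a small round pot with red top and red, white and blue side, 32 mm across, 26 mm high; z up. Centre 13 mm above its underside
- parts_box_mid (a point): Centre of the loose coupling box: small blue box with a white flat lid (fixed on), 35 mm along its x axis, 49 mm along its y axis, 20 mm high; z up. Centre 10 mm above its underside
- track_rubber_mid (a point): Centre of the loose track-cleaning block: brown block, 23 mm along its x axis, 52 mm along its y axis, 13 mm high; z up. Centre 6.5 mm above its underside
- glue_bottle_mid (a point): Point 40 mm up the axis of the loose white glue bottle with blue cap: 32 mm across, 83 mm high, standing. To be left alone
- battery_2_mid (a point): Centre of the loose yellow battery, lying: 14 mm thick, 50 mm long along its y axis. To be left alone
There are look-alikes about, which are no part of the job. Of the things that look like the part that bears screw_tin_mid, take the one that is farthest to the robot's right at the start.

How it is judged:
At the end, for the whole second after the job is handed in: Tin level on the lid within 15 mm of the middle of the left half, paint pot upright on it within 12 mm of its centre; coupling box level within 15 mm of the middle of the right half, block flat on it within 12 mm of centre and 0.3 rad of lengthways; all four released, at rest (horizontal distance between screw_tin_mid and lid_left below 0.015 m and z of screw_tin_mid in the frame of lid_left between 0.006 and 0.016 m and angle between each of screw_tin_mid, paint_pot_mid, parts_box_mid, track_rubber_mid's own z axis and vertical below 0.12 rad and horizontal distance between paint_pot_mid and screw_tin_mid below 0.012 m and z of paint_pot_mid in the frame of screw_tin_mid between 0.019 and 0.029 m and horizontal distance between parts_box_mid and lid_right below 0.015 m and z of parts_box_mid in the frame of lid_right between 0.005 and 0.015 m and horizontal distance between track_rubber_mid and parts_box_mid below 0.012 m and z of track_rubber_mid in the frame of parts_box_mid between 0.0115 and 0.0215 m and angle between the y axis of track_rubber_mid and the y axis of parts_box_mid, either way round below 0.3 rad and linear speed of each of screw_tin, paint_pot, parts_box, track_rubber below 0.02 m/s and angular speed of each of screw_tin, paint_pot, parts_box, track_rubber below 0.2 rad/s); the robot touches nothing.
It fails at once if the glue bottle is moved more than 25 mm or tipped (distance of glue_bottle_mid from where it was at the start of the episode above 0.025 m or angle between glue_bottle_mid's own z axis and vertical above 0.5 rad).
It fails at once if the yellow battery is moved more than 25 mm (distance of battery_2_mid from where it was at the start of the episode above 0.025 m).
It also fails if it takes over 99 s, if anything falls off the work surface, if the arm or the gripper's body presses on something with over 40 N, if the wrist force passes 120 N, or if a joint passes its speed limit or range.

## Robot

A 6-joint arm with a two-finger parallel gripper is mounted at the origin on a cart in front of the work surface, level with it; the furniture and walls round the work are solid. World frame = base frame: x ahead of the robot, y to its left, z up, the work surface at z = 0. Lengths are in m, angles in rad, forces in N, time in s.
With the tool pointing down it reaches from about 0.25 to 0.725 m from the base axis. Payload 9.7 kg.
Tool frame: the origin (TCP) lies at the very end of the fingers, on their centre line; the grasp point (between the pads) lies 19 mm behind it; z points along the fingers, y is the line along which they close (so a half turn about z gives the same grasp; the last joint's range is limited). The gripper opens to 85 mm and grips with 20 to 120 N. Pads are 22 mm wide; open, the fingers measure 114 mm over their backs; the gripper's body (76 mm by 85 mm) begins 54 mm behind the grasp point. The pads swing forward as they close: fully open they stand 13 mm farther back than shut.
Start: joints at [-1.317, 0.087, 0.176, 1.66, 0, 1.571], TCP at [0.138, -0.532, 0.231] pointing down, gripper open.
Joint ranges: [-3.13, 3.13], [-0.85, 1.81], [-1.15, 1.24], [-2.2, 2.28], [-1.44, 1.52], [-3.14, 3.14]. Speed limits (rad/s): [2.22, 2.22, 2.57, 3.14, 3.14, 3.14].

## Interface

Orientations are given as a rotation vector (axis times angle).
In Python, from station import env gives the robot as it stands.
- The arm moves only by the shell command python3 -m inch 'ROWS' [FORCE]. ROWS is JSON, a list of rows, each an object with "offset": the shift along the tool's x, y, z in mm, a list of three; "turn": the turn, a rotation vector about the tool's x, y, z in degrees, a list of three; "gripper": the opening in per cent of the stroke, from 0 (shut) to 100 (fully open). In form: [{"offset": [x, y, z], "turn": [ax, ay, az], "gripper": gripper}, ...]. A call has 1 to 10 rows; each row shifts and turns the commanded pose from where the row before left it, along the tool's axes as they then stand; what a row does not reach is not made up. A row lasts 1/10 s, in which the tool goes at most 50 mm and 8.59 degrees, less where a joint would pass 70% of its speed; a pose out of reach is approached as far as the arm can. A call with a gripper value outside its range is refused whole. The fingers move at their own pace and stop on an object; FORCE is the grip in N (left out, the last holds). Time passes only in rows, so rows that do not move let the fingers close. It gives the time, the measured TCP pose, the force, the opening and the grip force at its end, in the units of the state.
- env.sense(): the state, without advancing time (a new reading comes with each control period).
- env.get_image(name): name is "scene" or "top"; returns a dict with "frame" (420x560x3 uint8, red, green, blue), "fx", "fy", "cx", "cy" (pixels), "dist_coeffs" ([k1, k2, p1, p2, k3] as OpenCV has them; the pictures are not rectified), "extrinsics" (4x4, takes a point from camera to world coordinates). Camera axes: x right, y up, looking along -z (the intrinsics and any distortion apply to the point x, -y, -z); pixel columns grow to the right and rows downward; lengths in m; the calibration is good to about 2 mm. A picture is of the moment at which its call begins. There is no depth.
- env.hand_in(): hands the job in; it is judged then, once.
The state is a dict: "time": time; "joint_positions": joint angles; "qvel": joint speeds; "joint_torque": joint torques, N m; "eef_pos": TCP position; "ee_rot": TCP orientation; "wrist_force": force on the tool from outside, world axes, zero at the start; "moment": the same for the moment, N m; "grip_width": opening from 0.0 (shut) to 1.0 (fully open); "finger_force": force on a finger pad.
Only numpy, scipy, OpenCV 4.12 (cv2) and the standard library are available. Lean on these libraries where they do the work, as an engineer would, in place of code of your own. Each camera call takes 0.05 s, during which the arm holds its last target. There are 200 camera calls.

## Working session

There is one attempt and no reset: what is moved stays moved. The work goes in short steps, Python scripts to look and compute and a shell command to move; the robot and the scene stay as the last step left them, time stands still between calls to the robot, and variables do not carry over. Pictures are saved under pics/ and viewed, at most 14 in all, crops included, and the job is handed in when it is done.

```bash
ls; mkdir -p pics
python3 - <<'E'
from station import env
import cv2,json,numpy as np
for n in("top","scene"):
    d=env.get_image(n); cv2.imwrite(f"pics/{n}0.png",d["frame"][:,:,::-1])
    print(n,d["fx"],d["fy"],d["cx"],d["cy"],d["dist_coeffs"],np.round(d["extrinsics"],3).tolist())
s=env.sense(); print(s)
E
```

```text
pics
top 545.4018616428423 545.4018616428423 273.1563008602481 212.1652484556379 [-0.01121561  0.          0.          0.          0.        ] [[-0.008, 0.993, -0.117, 0.32], [-1.0, -0.009, -0.014, -0.021], [-0.015, 0.117, 0.993, 1.445], [0.0, 0.0, 0.0, 1.0]]
scene 413.5823978641249 413.5823978641249 278.0383128469045 212.76121765066105 [-0.02202222  0.          0.          0.          0.        ] [[-0.579, 0.532, -0.618, -0.136], [-0.815, -0.395, 0.424, 0.436], [-0.018, 0.749, 0.662, 0.745], [0.0, 0.0, 0.0, 1.0]]
{'time': 0.1, 'joint_positions': array([-1.31702225e+00,  8.74076932e-02,  1.75224833e-01,  1.65977900e+00,
       -3.82894776e-05,  1.57081162e+00]), 'qvel': array([-0.00061822, -0.00112998,  0.00228279, -0.001256  ,  0.00041407,
       -0.000297  ]), 'joint_torque': array([-2.27290649e-03, -5.21562874e+01,  4.65651333e+01,  1.59503252e-02,
       -6.55428539e-05, -3.67967459e-06]), 'eef_pos': array([ 0.13802354, -0.53220097,  0.2306584 ]), 'ee_rot': array([-3.11519720e+00, -3.97389082e-01,  2.91252459e-04]), 'wrist_force': array([-0.32025681, -0.23748174, -0.02262334]), 'moment': array([ 0.01522593, -0.00910578,  0.03973071]), 'finger_force': 0.0, 'grip_width': 1.0005646556300996}
```

View pics/top0.png

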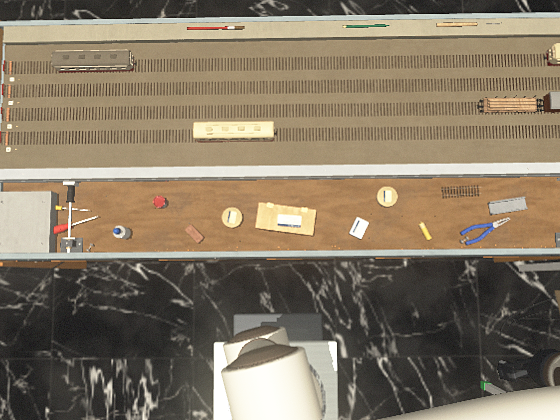

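View pics/scene0.png

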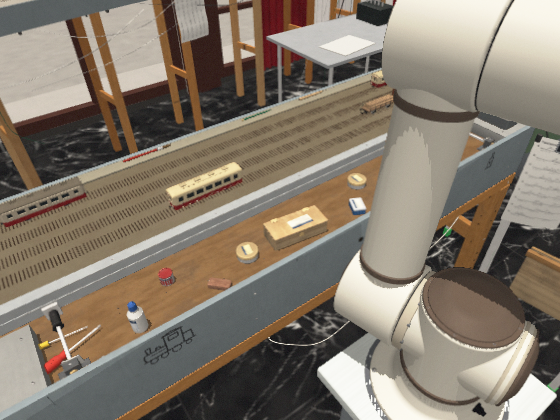

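The top view shows the red pot (160,202), glue bottle (121,232), brown block (194,234), stock box (287,219), blue/white coupling box (358,228) and battery (425,231). There are two tin look-alikes, at (232,217) and (387,196). Image right is the robot's right (-y), so the tin at (387,196) is the one meant. I'll confirm that in an enlarged crop and measure.

```bash
cat > h.py <<'E'
from station import env
import cv2,numpy as np
def ray(d,uv):
    K=np.array([[d["fx"],0,d["cx"]],[0,d["fy"],d["cy"]],[0,0,1.]])
    p=cv2.undistortPoints(np.array(uv,float).reshape(-1,1,2),K,np.array(d["dist_coeffs"])).reshape(-1,2)
    E=np.array(d["extrinsics"]); v=np.c_[p[:,0],-p[:,1],-np.ones(len(p))]@E[:3,:3].T
    return E[:3,3],v
def cast(d,uv,z):
    o,v=ray(d,uv); return o+v*((z-o[2])/v[:,2])[:,None]
def proj(d,P):
    E=np.array(d["extrinsics"]); q=(np.atleast_2d(P)-E[:3,3])@E[:3,:3]
    K=np.array([[d["fx"],0,d["cx"]],[0,d["fy"],d["cy"]],[0,0,1.]])
    return cv2.projectPoints(q*[1,-1,-1],np.zeros(3),np.zeros(3),K,np.array(d["dist_coeffs"]))[0].reshape(-1,2)
def blob(d,uv,hw,lo,hi,z,show=False):
    """largest blob of HSV range within window; centre, rect in world at height z"""
    u,v=map(int,uv); x0,y0=u-hw,v-hw
    im=d["frame"][y0:y0+2*hw,x0:x0+2*hw]
    im=cv2.resize(im,None,fx=4,fy=4,interpolation=cv2.INTER_CUBIC)
    m=cv2.inRange(cv2.cvtColor(im,cv2.COLOR_RGB2HSV),np.array(lo),np.array(hi))
    m=cv2.morphologyEx(m,cv2.MORPH_CLOSE,np.ones((9,9)))
    cs,_=cv2.findContours(m,cv2.RETR_EXTERNAL,cv2.CHAIN_APPROX_NONE)
    c=max(cs,key=cv2.contourArea).reshape(-1,2)
    px=(c+.5)/4-.5+[x0,y0]
    P=cast(d,px,z)[:,:2]
    r=cv2.minAreaRect((P*1000).astype(np.float32))
    b=cv2.boxPoints(r); e=[b[1]-b[0],b[2]-b[1]]; l=max(e,key=np.linalg.norm)
    return dict(c=np.round(r[0],1),size=np.round(sorted(r[1]),1),long_deg=round(float(np.degrees(np.arctan2(l[1],l[0]))%180),1),px=np.round(px.mean(0),1),circ=np.round(cv2.minEnclosingCircle((P*1000).astype(np.float32)),1) if 0 else None)
E
python3 - <<'E'
import cv2,numpy as np
im=cv2.imread("pics/top0.png")
a=cv2.resize(im[180:250,210:410],None,fx=4,fy=4,interpolation=cv2.INTER_CUBIC)
b=cv2.resize(im[180:250,100:300],None,fx=4,fy=4,interpolation=cv2.INTER_CUBIC)
cv2.imwrite("pics/crop0.png",np.vstack([a,b]))
hsv=cv2.cvtColor(im,cv2.COLOR_BGR2HSV)
for n,p in dict(wood=(330,210),wood2=(210,200),tinB=(380,196),tinBc=(387,199),box=(270,215),pot=(160,202),block=(194,234),cb=(358,228),cb2=(362,222),batt=(425,231)).items(): print(n,hsv[p[1],p[0]])
E
```

```text
wood [ 15 120 174]
wood2 [ 14 117 178]
tinB [ 23  81 248]
tinBc [ 28  39 255]
box [ 21  92 248]
pot [  2 159 213]
block [ 11 115 202]
cb [ 30   5 255]
cb2 [ 30   3 255]
batt [ 27 131 254]
```

View pics/crop0.png

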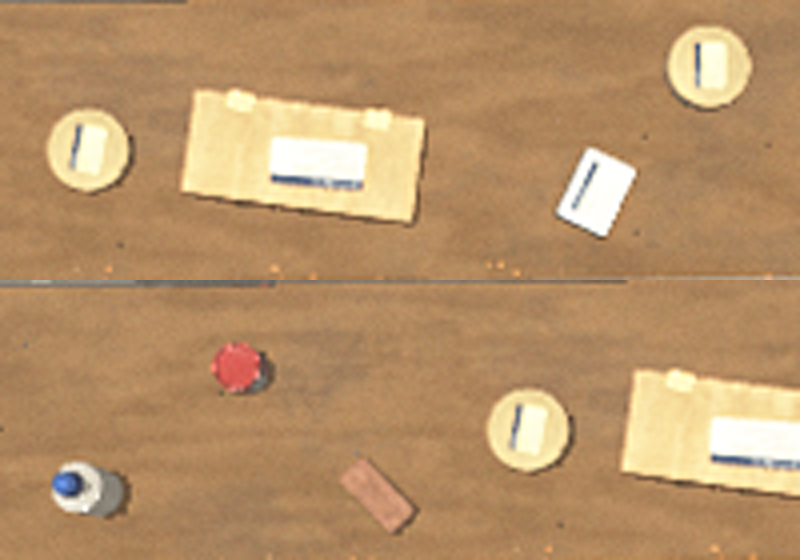

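The crop shows two identical pale tins with tan lids, at (232,217) and (387,196). Only the second lies farthest right, so I take that one. The other shapes are clear too. Next I'll measure them.

Run:
```python
from h import *
d=env.get_image("top")
bright=([0,0,215],[179,110,255])
for n,a in dict(tin=((387,196),16,*bright,.022),tinA=((232,217),16,*bright,.022),lid=((287,219),36,*bright,.041),
  cb=((358,228),16,[0,0,205],[179,70,255],.020),pot=((160,202),12,[0,135,150],[7,255,255],.026),
  block=((194,234),16,[0,60,120],[11,255,255],.013),batt=((425,231),14,[22,100,200],[35,255,255],.01),glue=((121,232),14,[0,0,170],[130,70,255],.03)).items(): print(n,blob(d,*a))
im=d["frame"];hs=cv2.cvtColor(im,cv2.COLOR_RGB2HSV); print(hs[226:242:2,186:204:2].tolist()[2:5])
print([np.round(cast(d,[u,v],z)[0],3) for u,v,z in [(280,180,.068),(280,255,.042)]])
```

```text
tin {'c': array([ 527.6, -299.8]), 'size': array([52.8, 52.9]), 'long_deg': 68.4, 'px': array([386.8, 196. ]), 'circ': None}
tinA {'c': array([475.9, 109.6]), 'size': array([52. , 53.5]), 'long_deg': 180.0, 'px': array([231.4, 216.9]), 'circ': None}
lid {'c': array([470.5, -32.1]), 'size': array([ 71.1, 150.9]), 'long_deg': 81.9, 'px': array([285.3, 218.2]), 'circ': None}
cb {'c': array([ 445.6, -224.4]), 'size': array([36. , 49.8]), 'long_deg': 153.5, 'px': array([358.8, 227.5]), 'circ': None}
pot {'c': array([519.5, 301.4]), 'size': array([29.2, 30.4]), 'long_deg': 98.5, 'px': array([158.5, 201. ]), 'circ': None}
block {'c': array([434.1, 208.3]), 'size': array([23.2, 50.5]), 'long_deg': 45.0, 'px': array([194.4, 233.5]), 'circ': None}
batt {'c': array([ 429.9, -401.5]), 'size': array([12.1, 34.4]), 'long_deg': 27.0, 'px': array([425.9, 233. ]), 'circ': None}
glue {'c': array([439.9, 403.4]), 'size': array([32.2, 32.8]), 'long_deg': 179.5, 'px': array([118.9, 231.4]), 'circ': None}
[[[11, 112, 214], [12, 112, 209], [10, 114, 210], [10, 112, 196], [11, 110, 206], [11, 110, 188], [15, 119, 157], [15, 124, 177], [16, 121, 171]], [[15, 115, 175], [10, 112, 207], [11, 113, 199], [11, 115, 197], [10, 113, 197], [11, 111, 215], [10, 110, 179], [16, 114, 156], [14, 126, 176]], [[15, 126, 166], [13, 112, 162], [11, 111, 200], [12, 111, 212], [11, 117, 199], [11, 111, 203], [11, 108, 214], [11, 107, 196], [16, 130, 155]]]
[array([ 0.565, -0.019,  0.068]), array([ 0.374, -0.018,  0.042])]
```

```bash
cat >> h.py <<'E'
from scipy.spatial.transform import Rotation as R
def plan(x,y,z,yaw=None):
    s=env.sense(); r=R.from_rotvec(s["ee_rot"]); M=r.as_matrix(); p=s["eef_pos"]*1000
    cy=np.degrees(np.arctan2(M[1,1],M[0,1]))
    out=dict(pos=np.round(p,1),yaw=round(cy,1),tilt=round(float(np.degrees(np.arccos(-M[2,2]))),2),j6=round(s["joint_positions"][5],2),t=round(s["time"],1))
    dz=0
    if yaw is not None: dz=(yaw-cy+180)%360-180; out["turn_z"]=round(-dz,1)
    M2=R.from_euler("z",dz,degrees=True).as_matrix()@M
    out["offset_after_turn"]=np.round(M2.T@(np.array([x,y,z])-p),1); return out
E
python3 -m inch '[{"offset":[0,0,0],"turn":[0,0,-8.25],"gripper":100},{"offset":[0,0,0],"turn":[0,0,-8.25],"gripper":100},{"offset":[0,0,0],"turn":[0,0,-8.25],"gripper":100},{"offset":[0,0,0],"turn":[0,0,-8.25],"gripper":100},{"offset":[0,0,0],"turn":[0,0,-8.25],"gripper":100},{"offset":[0,0,0],"turn":[0,0,-8.25],"gripper":100},{"offset":[0,0,0],"turn":[0,0,-8.25],"gripper":100},{"offset":[0,0,0],"turn":[0,0,-8.25],"gripper":100},{"offset":[0,0,0],"turn":[0,0,-8.25],"gripper":100},{"offset":[0,0,0],"turn":[0,0,-8.25],"gripper":100}]' 30
python3 -c "
from h import *
print(plan(527.6,-299.8,150,90))"
```

```text
time: 1.15
eef_pos: [0.1381, -0.5323, 0.231]
ee_rot: [-2.074, -2.359, -0.0]
wrist_force: [-0.2, -0.3, 0.1]
grip_width: 1.001
finger_force: 0.0
{'pos': array([ 138.1, -532.3,  231. ]), 'yaw': np.float64(7.4), 'tilt': 0.03, 'j6': np.float64(0.12), 't': 1.1, 'turn_z': np.float64(-82.6), 'offset_after_turn': array([-389.6,  232.5,   80.7])}
```

```bash
python3 -m inch '[{"offset":[0,0,0],"turn":[0,0,-8.25],"gripper":100},{"offset":[0,0,0],"turn":[0,0,-8.25],"gripper":100},{"offset":[0,0,0],"turn":[0,0,-8.25],"gripper":100},{"offset":[0,0,0],"turn":[0,0,-8.25],"gripper":100},{"offset":[0,0,0],"turn":[0,0,-8.25],"gripper":100},{"offset":[0,0,0],"turn":[0,0,-8.25],"gripper":100},{"offset":[0,0,0],"turn":[0,0,-8.25],"gripper":100},{"offset":[0,0,0],"turn":[0,0,-8.25],"gripper":100},{"offset":[0,0,0],"turn":[0,0,-8.25],"gripper":100},{"offset":[0,0,0],"turn":[0,0,-8.25],"gripper":100}]' >/dev/null
python3 -m inch '[{"offset":[-38,23,8],"turn":[0,0,0],"gripper":100},{"offset":[-39,23,8],"turn":[0,0,0],"gripper":100},{"offset":[-39,23,8],"turn":[0,0,0],"gripper":100},{"offset":[-39,23,8],"turn":[0,0,0],"gripper":100},{"offset":[-39,23,8],"turn":[0,0,0],"gripper":100},{"offset":[-39,23,8],"turn":[0,0,0],"gripper":100},{"offset":[-39,23,8],"turn":[0,0,0],"gripper":100},{"offset":[-39,23,8],"turn":[0,0,0],"gripper":100},{"offset":[-39,24,8],"turn":[0,0,0],"gripper":100},{"offset":[-39,24,8],"turn":[0,0,0],"gripper":100}]'
python3 -c "
from h import *
print(plan(527.6,-299.8,150,90))"
```

```text
time: 3.15
eef_pos: [0.5303, -0.3022, 0.1507]
ee_rot: [-0.012, -3.141, -0.0]
wrist_force: [-0.2, -0.7, 0.6]
grip_width: 1.001
finger_force: 0.0
{'pos': array([ 530.3, -302.2,  150.7]), 'yaw': np.float64(89.5), 'tilt': 0.01, 'j6': np.float64(-0.51), 't': 3.1, 'turn_z': np.float64(-0.5), 'offset_after_turn': array([2.7, 2.4, 0.7])}
```

```bash
python3 -m inch '[{"offset":[2.7,2.4,20],"turn":[0,0,-0.5],"gripper":100},{"offset":[0,0,32],"turn":[0,0,0],"gripper":100},{"offset":[0,0,32],"turn":[0,0,0],"gripper":100},{"offset":[0,0,32],"turn":[0,0,0],"gripper":100},{"offset":[0,0,20],"turn":[0,0,0],"gripper":100},{"offset":[0,0,11],"turn":[0,0,0],"gripper":100},{"offset":[0,0,0],"turn":[0,0,0],"gripper":100}]'
python3 - <<'E'
from h import *
print(plan(527.6,-299.8,3,90))
d=env.get_image("scene"); cv2.imwrite("pics/s1.png",cv2.resize(d["frame"][120:270,230:430,::-1],None,fx=4,fy=4,interpolation=cv2.INTER_CUBIC))
E
```

```text
time: 3.85
eef_pos: [0.5254, -0.3006, 0.0027]
ee_rot: [0.001, -3.139, -0.002]
wrist_force: [-0.7, 0.5, 0.2]
grip_width: 1.0
finger_force: 0.0
{'pos': array([ 525.4, -300.6,    2.7]), 'yaw': np.float64(90.0), 'tilt': 0.16, 'j6': np.float64(-0.52), 't': 3.9, 'turn_z': np.float64(0.0), 'offset_after_turn': array([-2.2,  0.8, -0.3])}
```

View pics/s1.png

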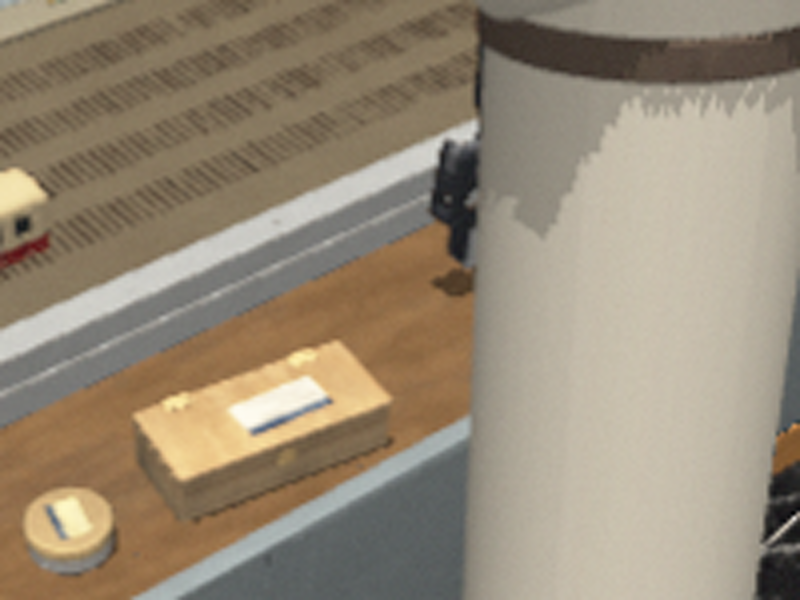

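The arm hides the tin in this view. The stock box is at about (290,225) in the full frame, and the gripper is down at the tin with no contact force. Closing the fingers.

```bash
python3 -m inch '[{"offset":[-2,1,0],"turn":[0,0,0],"gripper":30},{"offset":[0,0,0],"turn":[0,0,0],"gripper":30},{"offset":[0,0,0],"turn":[0,0,0],"gripper":30},{"offset":[0,0,0],"turn":[0,0,0],"gripper":30},{"offset":[0,0,0],"turn":[0,0,0],"gripper":30},{"offset":[0,0,0],"turn":[0,0,0],"gripper":30},{"offset":[0,0,0],"turn":[0,0,0],"gripper":30},{"offset":[0,0,0],"turn":[0,0,0],"gripper":30}]' 40
python3 -m inch '[{"offset":[0,0,-10],"turn":[0,0,0],"gripper":30},{"offset":[0,0,-20],"turn":[0,0,0],"gripper":30},{"offset":[0,0,-30],"turn":[0,0,0],"gripper":30},{"offset":[0,0,-30],"turn":[0,0,0],"gripper":30},{"offset":[0,0,-10],"turn":[0,0,0],"gripper":30},{"offset":[0,0,0],"turn":[0,0,0],"gripper":30}]' 
python3 -c "
from h import *
print(plan(474,7.5,100,90))"
```

```text
time: 4.7
eef_pos: [0.5292, -0.3004, 0.0061]
ee_rot: [-0.001, 3.139, -0.002]
wrist_force: [0.9, 1.0, 5.9]
grip_width: 0.595
finger_force: 40.5
time: 5.3
eef_pos: [0.5292, -0.3006, 0.1065]
ee_rot: [-0.001, 3.139, -0.003]
wrist_force: [-0.2, 0.3, -1.1]
grip_width: 0.599
finger_force: 41.7
{'pos': array([ 529.2, -300.6,  106.5]), 'yaw': np.float64(90.0), 'tilt': 0.2, 'j6': np.float64(-0.52), 't': 5.3, 'turn_z': np.float64(0.0), 'offset_after_turn': array([ 55.2, 308.1,   5.7])}
```

```bash
python3 -m inch '[{"offset":[3,20,0],"turn":[0,0,0],"gripper":30},{"offset":[7,40,0],"turn":[0,0,0],"gripper":30},{"offset":[7,40,0],"turn":[0,0,0],"gripper":30},{"offset":[7,40,0],"turn":[0,0,0],"gripper":30},{"offset":[7,40,0],"turn":[0,0,0],"gripper":30},{"offset":[7,40,0],"turn":[0,0,0],"gripper":30},{"offset":[7,40,0],"turn":[0,0,0],"gripper":30},{"offset":[5,30,0],"turn":[0,0,0],"gripper":30},{"offset":[3.6,18,0],"turn":[0,0,0],"gripper":30},{"offset":[0,0,0],"turn":[0,0,0],"gripper":30}]' 
python3 -m inch '[{"offset":[0,0,0],"turn":[0,0,0],"gripper":30},{"offset":[0,0,0],"turn":[0,0,0],"gripper":30}]'
python3 - <<'E'
from h import *
print(plan(475.6,7.5,48.5,90))
d=env.get_image("scene"); cv2.imwrite("pics/s2.png",cv2.resize(d["frame"][120:320,180:440,::-1],None,fx=3,fy=3,interpolation=cv2.INTER_CUBIC))
E
```

```text
time: 6.3
eef_pos: [0.4734, 0.0097, 0.1029]
ee_rot: [0.006, -3.14, -0.0]
wrist_force: [-0.1, -0.1, -0.5]
grip_width: 0.592
finger_force: 41.8
time: 6.5
eef_pos: [0.4743, 0.0071, 0.1036]
ee_rot: [-0.0, -3.141, 0.0]
wrist_force: [0.3, 0.6, -0.5]
grip_width: 0.594
finger_force: 41.8
{'pos': array([474.3,   7.1, 103.6]), 'yaw': np.float64(90.0), 'tilt': 0.05, 'j6': np.float64(0.02), 't': 6.5, 'turn_z': np.float64(-0.0), 'offset_after_turn': array([-1.3,  0.4, 55.1])}
```

View pics/s2.png

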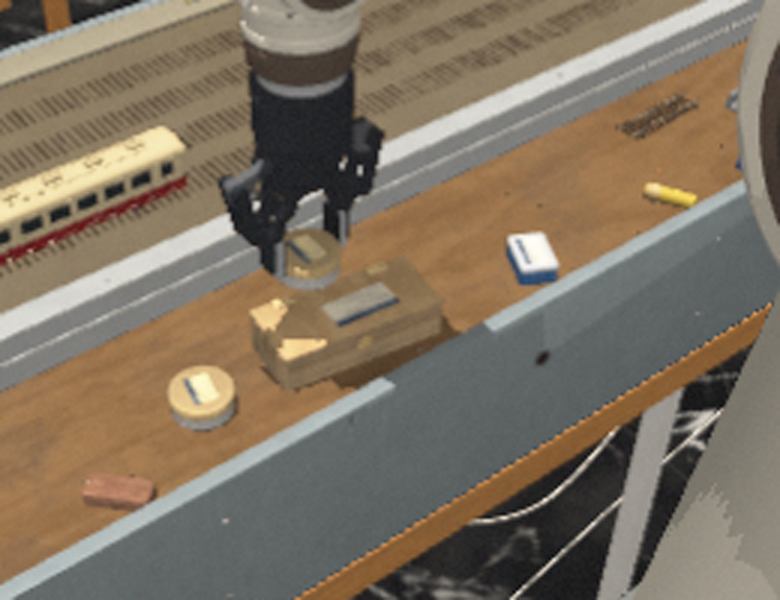

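The tin is held level between the fingers, above the left half of the lid (tin at about (283,206) full frame). Lowering it.

```bash
python3 -m inch '[{"offset":[-1,0,15],"turn":[0,0,0],"gripper":30},{"offset":[0,0,20],"turn":[0,0,0],"gripper":30},{"offset":[0,0,12],"turn":[0,0,0],"gripper":30},{"offset":[0,0,5],"turn":[0,0,0],"gripper":30},{"offset":[0,0,0],"turn":[0,0,0],"gripper":30},{"offset":[0,0,0],"turn":[0,0,0],"gripper":30}]' 
python3 -m inch '[{"offset":[0,0,1.5],"turn":[0,0,0],"gripper":30},{"offset":[0,0,1],"turn":[0,0,0],"gripper":30},{"offset":[0,0,0],"turn":[0,0,0],"gripper":30},{"offset":[0,0,0],"turn":[0,0,0],"gripper":30}]'
```

```text
time: 7.15
eef_pos: [0.4758, 0.0078, 0.0528]
ee_rot: [-0.001, 3.141, -0.0]
wrist_force: [-0.0, -0.0, -0.5]
grip_width: 0.592
finger_force: 41.8
time: 7.55
eef_pos: [0.4755, 0.0079, 0.0499]
ee_rot: [-0.001, 3.141, -0.0]
wrist_force: [-0.4, 0.1, -0.3]
grip_width: 0.592
finger_force: 41.8
```

```bash
python3 -m inch '[{"offset":[0,0,1],"turn":[0,0,0],"gripper":30},{"offset":[0,0,1],"turn":[0,0,0],"gripper":30},{"offset":[0,0,0],"turn":[0,0,0],"gripper":30},{"offset":[0,0,0],"turn":[0,0,0],"gripper":30}]'
python3 -m inch '[{"offset":[0,0,1],"turn":[0,0,0],"gripper":30},{"offset":[0,0,0],"turn":[0,0,0],"gripper":30},{"offset":[0,0,0],"turn":[0,0,0],"gripper":30}]'
```

```text
time: 7.95
eef_pos: [0.4754, 0.0079, 0.0477]
ee_rot: [0.001, -3.141, -0.0]
wrist_force: [0.5, -0.1, -0.4]
grip_width: 0.598
finger_force: 41.8
time: 8.25
eef_pos: [0.4755, 0.0079, 0.0468]
ee_rot: [-0.001, 3.142, 0.0]
wrist_force: [0.7, 0.5, -0.8]
grip_width: 0.595
finger_force: 41.9
```

```bash
python3 -m inch '[{"offset":[0,0,1],"turn":[0,0,0],"gripper":30},{"offset":[0,0,0],"turn":[0,0,0],"gripper":30},{"offset":[0,0,0],"turn":[0,0,0],"gripper":30}]'
python3 -m inch '[{"offset":[0,0,1],"turn":[0,0,0],"gripper":30},{"offset":[0,0,0],"turn":[0,0,0],"gripper":30},{"offset":[0,0,0],"turn":[0,0,0],"gripper":30}]'
python3 - <<'E'
from h import *
d=env.get_image("scene"); cv2.imwrite("pics/s3.png",cv2.resize(d["frame"][180:260,240:340,::-1],None,fx=7,fy=7,interpolation=cv2.INTER_CUBIC))
E
```

```text
time: 8.55
eef_pos: [0.4755, 0.0079, 0.0467]
ee_rot: [-0.001, 3.141, -0.0]
wrist_force: [-3.0, 1.0, 7.8]
grip_width: 0.59
finger_force: 42.6
time: 8.85
eef_pos: [0.4756, 0.0079, 0.0466]
ee_rot: [-0.001, 3.14, 0.0]
wrist_force: [-7.4, 0.7, 17.3]
grip_width: 0.595
finger_force: 43.2
```

View pics/s3.png

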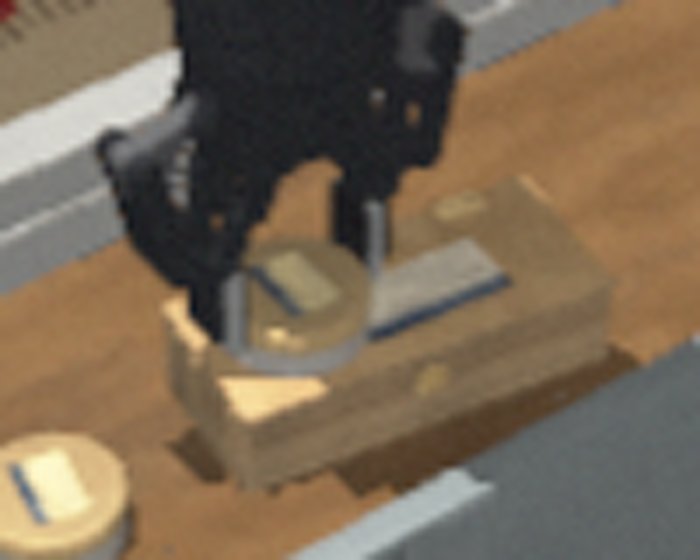

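Contact at TCP z = 46.7. The tin sits flat on the left half of the lid, centred near (283,224) full frame. Releasing, and on to the pot.

```bash
python3 -m inch '[{"offset":[0,0,-1.5],"turn":[0,0,0],"gripper":30},{"offset":[0,0,0],"turn":[0,0,0],"gripper":65},{"offset":[0,0,0],"turn":[0,0,0],"gripper":75},{"offset":[0,0,0],"turn":[0,0,0],"gripper":75},{"offset":[0,0,0],"turn":[0,0,0],"gripper":75},{"offset":[0,0,-15],"turn":[0,0,0],"gripper":75},{"offset":[0,0,-30],"turn":[0,0,0],"gripper":75},{"offset":[0,0,-30],"turn":[0,0,0],"gripper":75}]'
python3 -m inch '[{"offset":[-4,30,0],"turn":[0,0,0],"gripper":75},{"offset":[-6,40,0],"turn":[0,0,0],"gripper":75},{"offset":[-6,40,0],"turn":[0,0,0],"gripper":75},{"offset":[-6,40,0],"turn":[0,0,0],"gripper":75},{"offset":[-6,40,0],"turn":[0,0,0],"gripper":75},{"offset":[-6,40,0],"turn":[0,0,0],"gripper":75},{"offset":[-6,40,0],"turn":[0,0,0],"gripper":75},{"offset":[-4,23,0],"turn":[0,0,0],"gripper":75},{"offset":[0,0,0],"turn":[0,0,0],"gripper":75},{"offset":[0,0,0],"turn":[0,0,0],"gripper":75}]'
python3 - <<'E'
from h import *
print(plan(519.5,301.4,6,90))
d=env.get_image("top"); cv2.imwrite("pics/t4.png",cv2.resize(d["frame"][170:260,100:320,::-1],None,fx=3.6,fy=3.6,interpolation=cv2.INTER_CUBIC))
b=([0,0,215],[179,110,255])
hs=cv2.cvtColor(d["frame"],cv2.COLOR_RGB2HSV)
E
```

```text
time: 9.7
eef_pos: [0.4751, 0.0079, 0.1229]
ee_rot: [0.001, -3.141, 0.0]
wrist_force: [0.8, 0.4, -0.4]
grip_width: 0.747
finger_force: 0.0
time: 10.7
eef_pos: [0.5191, 0.301, 0.1218]
ee_rot: [0.003, -3.142, 0.0]
wrist_force: [-0.2, -0.4, -0.1]
grip_width: 0.751
finger_force: 0.0
{'pos': array([519.1, 301. , 121.8]), 'yaw': np.float64(90.1), 'tilt': 0.02, 'j6': np.float64(0.52), 't': 10.7, 'turn_z': np.float64(0.1), 'offset_after_turn': array([ -0.4,   0.4, 115.8])}
```

View pics/t4.png

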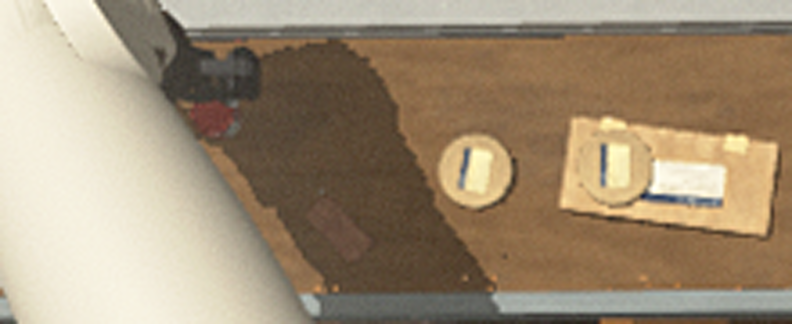

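The tin stands on the left half of the lid, at about (271,217) full frame, with pot and gripper lined up near (158,203). Lowering onto the pot.

```bash
python3 -m inch '[{"offset":[0,0,20],"turn":[0,0,0],"gripper":75},{"offset":[0,0,30],"turn":[0,0,0],"gripper":75},{"offset":[0,0,30],"turn":[0,0,0],"gripper":75},{"offset":[0,0,25],"turn":[0,0,0],"gripper":75},{"offset":[0,0,13],"turn":[0,0,0],"gripper":75},{"offset":[0,0,0],"turn":[0,0,0],"gripper":10},{"offset":[0,0,0],"turn":[0,0,0],"gripper":10},{"offset":[0,0,0],"turn":[0,0,0],"gripper":10},{"offset":[0,0,0],"turn":[0,0,0],"gripper":10},{"offset":[0,0,0],"turn":[0,0,0],"gripper":10}]' 35
python3 -m inch '[{"offset":[0,0,0],"turn":[0,0,0],"gripper":10},{"offset":[0,0,0],"turn":[0,0,0],"gripper":10},{"offset":[0,0,0],"turn":[0,0,0],"gripper":10}]'
python3 - <<'E'
from h import *
d=env.get_image("top")
x0,y0=256,202; im=cv2.resize(d["frame"][y0:y0+32,x0:x0+32],None,fx=8,fy=8,interpolation=cv2.INTER_CUBIC)
g=cv2.cvtColor(im,cv2.COLOR_RGB2GRAY)
c=cv2.HoughCircles(cv2.medianBlur(g,7),cv2.HOUGH_GRADIENT,1,200,param1=60,param2=12,minRadius=70,maxRadius=92)[0][0]
u=(c[:2]+.5)/8-.5+[x0,y0]; P=cast(d,u,.063)[0]*1000; print(u,c[2]/8,P.round(1),"want 474,7.5")
E
```

```text
time: 11.75
eef_pos: [0.5202, 0.3013, 0.0051]
ee_rot: [-0.001, 3.139, 0.002]
wrist_force: [-0.5, -1.5, 7.3]
grip_width: 0.361
finger_force: 35.0
time: 12.05
eef_pos: [0.5202, 0.3013, 0.0051]
ee_rot: [-0.001, 3.139, 0.002]
wrist_force: [-0.8, -1.7, 7.0]
grip_width: 0.365
finger_force: 35.0
[270.625 217.   ] 10.4375 [470.4   5.4  63. ] want 474,7.5
```

```bash
python3 -m inch '[{"offset":[0,0,-10],"turn":[0,0,0],"gripper":10},{"offset":[0,0,-25],"turn":[0,0,0],"gripper":10},{"offset":[0,0,-35],"turn":[0,0,0],"gripper":10},{"offset":[0,0,-30],"turn":[0,0,0],"gripper":10},{"offset":[0,0,-15],"turn":[0,0,0],"gripper":10},{"offset":[3,-20,0],"turn":[0,0,0],"gripper":10},{"offset":[7,-40,0],"turn":[0,0,0],"gripper":10},{"offset":[7,-40,0],"turn":[0,0,0],"gripper":10},{"offset":[7,-40,0],"turn":[0,0,0],"gripper":10},{"offset":[7,-40,0],"turn":[0,0,0],"gripper":10}]'
python3 -m inch '[{"offset":[7,-40,0],"turn":[0,0,0],"gripper":10},{"offset":[5,-40,0],"turn":[0,0,0],"gripper":10},{"offset":[4,-24,0],"turn":[0,0,0],"gripper":10},{"offset":[0,-10,0],"turn":[0,0,0],"gripper":10},{"offset":[0,0,0],"turn":[0,0,0],"gripper":10},{"offset":[0,0,0],"turn":[0,0,0],"gripper":10}]'
python3 -c "
from h import *
print(plan(472.5,7,70,90))"
```

```text
time: 13.1
eef_pos: [0.4876, 0.1196, 0.118]
ee_rot: [0.002, -3.141, 0.0]
wrist_force: [0.4, -0.4, 0.3]
grip_width: 0.36
finger_force: 34.7
time: 13.7
eef_pos: [0.4726, 0.0075, 0.1182]
ee_rot: [0.001, -3.141, -0.001]
wrist_force: [0.5, -0.4, -0.4]
grip_width: 0.363
finger_force: 34.7
{'pos': array([472.6,   7.5, 118.2]), 'yaw': np.float64(90.0), 'tilt': 0.02, 'j6': np.float64(0.01), 't': 13.7, 'turn_z': np.float64(0.0), 'offset_after_turn': array([ 0.1, -0.5, 48.2])}
```

```bash
python3 -m inch '[{"offset":[0,0,15],"turn":[0,0,0],"gripper":10},{"offset":[0,0,18],"turn":[0,0,0],"gripper":10},{"offset":[0,0,10],"turn":[0,0,0],"gripper":10},{"offset":[0,0,4],"turn":[0,0,0],"gripper":10},{"offset":[0,0,0],"turn":[0,0,0],"gripper":10},{"offset":[0,0,0],"turn":[0,0,0],"gripper":10}]'
python3 - <<'E'
from h import *
d=env.get_image("scene"); cv2.imwrite("pics/s5.png",cv2.resize(d["frame"][170:260,230:350,::-1],None,fx=6,fy=6,interpolation=cv2.INTER_CUBIC))
E
```

```text
time: 14.3
eef_pos: [0.4727, 0.0071, 0.0717]
ee_rot: [-0.002, 3.141, 0.0]
wrist_force: [-0.1, 0.2, -0.4]
grip_width: 0.358
finger_force: 34.8
```

View pics/s5.png

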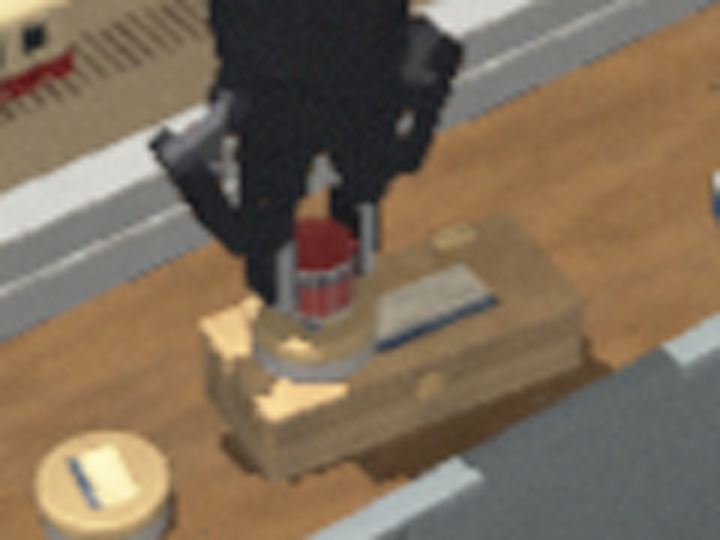

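The pot hangs just above the tin (pot centre about (284,213), tin top about (283,222) full frame), centred within a few mm. Lowering to contact.

```bash
python3 -m inch '[{"offset":[0,0,1.5],"turn":[0,0,0],"gripper":10},{"offset":[0,0,1],"turn":[0,0,0],"gripper":10},{"offset":[0,0,0],"turn":[0,0,0],"gripper":10},{"offset":[0,0,0],"turn":[0,0,0],"gripper":10}]'
python3 -m inch '[{"offset":[0,0,1],"turn":[0,0,0],"gripper":10},{"offset":[0,0,0],"turn":[0,0,0],"gripper":10},{"offset":[0,0,0],"turn":[0,0,0],"gripper":10}]'
python3 -m inch '[{"offset":[0,0,0.7],"turn":[0,0,0],"gripper":10},{"offset":[0,0,0],"turn":[0,0,0],"gripper":10},{"offset":[0,0,0],"turn":[0,0,0],"gripper":10}]'
```

```text
time: 14.75
eef_pos: [0.4725, 0.0068, 0.0689]
ee_rot: [-0.001, 3.141, 0.0]
wrist_force: [0.3, -0.3, -0.1]
grip_width: 0.362
finger_force: 34.8
time: 15.05
eef_pos: [0.4726, 0.0069, 0.0683]
ee_rot: [-0.001, 3.141, 0.0]
wrist_force: [-1.5, -0.1, 5.5]
grip_width: 0.359
finger_force: 35.2
time: 15.35
eef_pos: [0.4726, 0.0068, 0.0683]
ee_rot: [-0.001, 3.141, -0.0]
wrist_force: [-4.9, -0.1, 11.6]
grip_width: 0.364
finger_force: 35.7
```

```bash
python3 -m inch '[{"offset":[0,0,-1.2],"turn":[0,0,0],"gripper":10},{"offset":[0,0,0],"turn":[0,0,0],"gripper":50},{"offset":[0,0,0],"turn":[0,0,0],"gripper":60},{"offset":[0,0,0],"turn":[0,0,0],"gripper":60},{"offset":[0,0,0],"turn":[0,0,0],"gripper":60},{"offset":[0,0,-15],"turn":[0,0,0],"gripper":60},{"offset":[0,0,-30],"turn":[0,0,0],"gripper":60},{"offset":[0,0,-30],"turn":[0,0,0],"gripper":60}]'
python3 -m inch '[{"offset":[3,-25,0],"turn":[0,0,0],"gripper":80},{"offset":[4,-40,0],"turn":[0,0,0],"gripper":80},{"offset":[4,-40,0],"turn":[0,0,0],"gripper":80},{"offset":[4,-40,0],"turn":[0,0,0],"gripper":80},{"offset":[4,-40,0],"turn":[0,0,0],"gripper":80},{"offset":[4,-30,0],"turn":[0,0,6.6],"gripper":80},{"offset":[0,0,0],"turn":[0,0,6.6],"gripper":80},{"offset":[0,0,0],"turn":[0,0,6.6],"gripper":80},{"offset":[0,0,0],"turn":[0,0,6.6],"gripper":80},{"offset":[0,0,0],"turn":[0,0,0],"gripper":80}]'
python3 - <<'E'
from h import *
print(plan(445.6,-224.4,70,63.5))
d=env.get_image("top"); cv2.imwrite("pics/t6.png",cv2.resize(d["frame"][170:260,180:400,::-1],None,fx=3.6,fy=3.6,interpolation=cv2.INTER_CUBIC))
print(blob(d,(271,215),14,[0,135,120],[7,255,255],.089))
E
```

```text
time: 16.15
eef_pos: [0.4721, 0.0069, 0.1449]
ee_rot: [0.001, -3.141, 0.0]
wrist_force: [0.8, -0.4, 0.7]
grip_width: 0.602
finger_force: 0.0
time: 17.15
eef_pos: [0.4497, -0.2083, 0.1443]
ee_rot: [0.719, 3.057, -0.0]
wrist_force: [0.1, 0.1, 0.8]
grip_width: 0.802
finger_force: 0.0
{'pos': array([ 449.7, -208.3,  144.3]), 'yaw': np.float64(63.5), 'tilt': 0.04, 'j6': np.float64(0.03), 't': 17.1, 'turn_z': np.float64(0.0), 'offset_after_turn': array([ -3.4, -16.2,  74.3])}
{'c': array([471.7,   4.9]), 'size': array([28.9, 30. ]), 'long_deg': 89.5, 'px': array([270.5, 215.4]), 'circ': None}
```

View pics/t6.png

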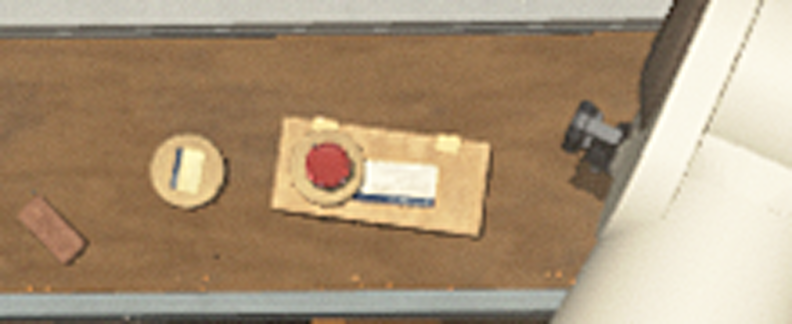

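The pot is concentric with the tin, within about 1.5 mm (both near (271,216)). Onto the coupling box.

```bash
python3 -m inch '[{"offset":[-3.4,-16,20],"turn":[0,0,0],"gripper":80},{"offset":[0,0,35],"turn":[0,0,0],"gripper":80},{"offset":[0,0,35],"turn":[0,0,0],"gripper":80},{"offset":[0,0,25],"turn":[0,0,0],"gripper":80},{"offset":[0,0,18],"turn":[0,0,0],"gripper":80},{"offset":[0,0,8],"turn":[0,0,0],"gripper":80},{"offset":[0,0,0],"turn":[0,0,0],"gripper":80},{"offset":[0,0,0],"turn":[0,0,0],"gripper":80}]'
python3 -m inch '[{"offset":[0,0,0],"turn":[0,0,0],"gripper":10},{"offset":[0,0,0],"turn":[0,0,0],"gripper":10},{"offset":[0,0,0],"turn":[0,0,0],"gripper":10},{"offset":[0,0,0],"turn":[0,0,0],"gripper":10},{"offset":[0,0,0],"turn":[0,0,0],"gripper":10},{"offset":[0,0,0],"turn":[0,0,0],"gripper":10},{"offset":[0,0,0],"turn":[0,0,0],"gripper":10},{"offset":[0,0,0],"turn":[0,0,0],"gripper":10}]' 40
```

```text
time: 18.0
eef_pos: [0.4461, -0.2242, 0.0034]
ee_rot: [0.714, 3.058, -0.0]
wrist_force: [-0.1, -0.2, 0.2]
grip_width: 0.799
finger_force: 0.0
time: 18.8
eef_pos: [0.4461, -0.2243, 0.0034]
ee_rot: [0.716, 3.057, -0.001]
wrist_force: [-0.5, 0.0, 5.1]
grip_width: 0.396
finger_force: 40.9
```

```bash
python3 -m inch '[{"offset":[0,0,-10],"turn":[0,0,0],"gripper":10},{"offset":[0,0,-25],"turn":[0,0,0],"gripper":10},{"offset":[0,0,-35],"turn":[0,0,0],"gripper":10},{"offset":[0,0,-30],"turn":[0,0,0],"gripper":10},{"offset":[0,0,-5],"turn":[0,0,-6],"gripper":10},{"offset":[0,0,0],"turn":[0,0,-6],"gripper":10},{"offset":[0,0,0],"turn":[0,0,-6.4],"gripper":10},{"offset":[0,0,0],"turn":[0,0,0],"gripper":10}]'
python3 -c "
from h import *
print(plan(464.5,-70.5,50,81.9))"
```

```text
time: 19.6
eef_pos: [0.4456, -0.224, 0.1079]
ee_rot: [0.215, 3.134, -0.0]
wrist_force: [0.5, -0.7, -0.3]
grip_width: 0.399
finger_force: 40.1
{'pos': array([ 445.6, -224. ,  107.9]), 'yaw': np.float64(82.1), 'tilt': 0.03, 'j6': np.float64(-0.33), 't': 19.6, 'turn_z': np.float64(0.2), 'offset_after_turn': array([  2.9, 154.7,  57.9])}
```

```bash
python3 -m inch '[{"offset":[1,25,0],"turn":[0,0,0],"gripper":10},{"offset":[1,40,0],"turn":[0,0,0],"gripper":10},{"offset":[1,40,0],"turn":[0,0,0],"gripper":10},{"offset":[0,30,0],"turn":[0,0,0],"gripper":10},{"offset":[0,19.5,0],"turn":[0,0,0],"gripper":10},{"offset":[0,0,0],"turn":[0,0,0],"gripper":10},{"offset":[0,0,20],"turn":[0,0,0],"gripper":10},{"offset":[0,0,25],"turn":[0,0,0],"gripper":10},{"offset":[0,0,13],"turn":[0,0,0],"gripper":10},{"offset":[0,0,0],"turn":[0,0,0],"gripper":10}]'
python3 -m inch '[{"offset":[0,0,1],"turn":[0,0,0],"gripper":10},{"offset":[0,0,1],"turn":[0,0,0],"gripper":10},{"offset":[0,0,0],"turn":[0,0,0],"gripper":10},{"offset":[0,0,0],"turn":[0,0,0],"gripper":10}]'
python3 -c "
from h import *
print(plan(464.5,-70.5,44.5,81.9))
d=env.get_image('scene'); cv2.imwrite('pics/s7.png',cv2.resize(d['frame'][170:270,230:360,::-1],None,fx=6,fy=6,interpolation=cv2.INTER_CUBIC))"
```

```text
time: 20.6
eef_pos: [0.4627, -0.0709, 0.0477]
ee_rot: [-0.221, -3.131, -0.0]
wrist_force: [-0.8, -0.0, 0.1]
grip_width: 0.399
finger_force: 40.1
time: 21.0
eef_pos: [0.4643, -0.0706, 0.0479]
ee_rot: [0.218, 3.133, -0.0]
wrist_force: [0.1, -0.6, -0.1]
grip_width: 0.398
finger_force: 40.1
{'pos': array([464.3, -70.6,  47.9]), 'yaw': np.float64(82.0), 'tilt': 0.05, 'j6': np.float64(-0.01), 't': 21.0, 'turn_z': np.float64(0.1), 'offset_after_turn': array([-0.2,  0.2,  3.4])}
```

View pics/s7.png

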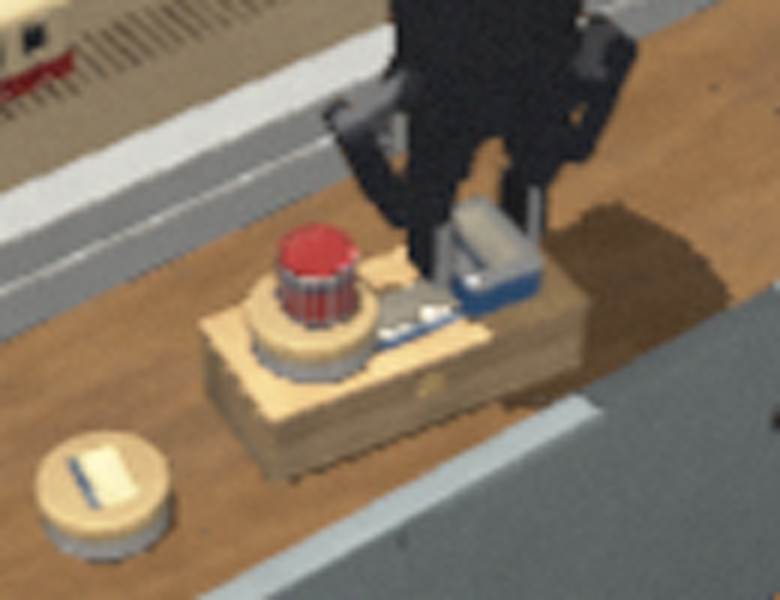

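The coupling box hangs above the right half at about (312,213) full frame, aligned with the lid and clear of the tin. Lowering.

```bash
python3 -m inch '[{"offset":[0,0,1],"turn":[0,0,0],"gripper":10},{"offset":[0,0,1],"turn":[0,0,0],"gripper":10},{"offset":[0,0,0.7],"turn":[0,0,0],"gripper":10},{"offset":[0,0,0],"turn":[0,0,0],"gripper":10},{"offset":[0,0,0],"turn":[0,0,0],"gripper":10}]'
python3 -m inch '[{"offset":[0,0,1],"turn":[0,0,0],"gripper":10},{"offset":[0,0,0],"turn":[0,0,0],"gripper":10},{"offset":[0,0,0],"turn":[0,0,0],"gripper":10}]'
```

```text
time: 21.55
eef_pos: [0.4639, -0.0705, 0.0445]
ee_rot: [-0.218, -3.134, -0.0]
wrist_force: [0.3, 0.3, -0.5]
grip_width: 0.395
finger_force: 40.1
time: 21.85
eef_pos: [0.4641, -0.0706, 0.0439]
ee_rot: [0.218, 3.134, -0.0]
wrist_force: [-2.0, -0.9, 4.6]
grip_width: 0.393
finger_force: 40.7
```

```bash
python3 -m inch '[{"offset":[0,0,-0.7],"turn":[0,0,0],"gripper":10},{"offset":[0,0,0],"turn":[0,0,0],"gripper":45},{"offset":[0,0,0],"turn":[0,0,0],"gripper":55},{"offset":[0,0,0],"turn":[0,0,0],"gripper":55},{"offset":[0,0,0],"turn":[0,0,0],"gripper":55},{"offset":[0,0,-15],"turn":[0,0,0],"gripper":55},{"offset":[0,0,-35],"turn":[0,0,0],"gripper":50},{"offset":[0,0,-40],"turn":[0,0,0],"gripper":50},{"offset":[0,0,-10],"turn":[0,0,0],"gripper":50},{"offset":[0,0,0],"turn":[0,0,0],"gripper":50}]'
python3 -m inch '[{"offset":[0,0,0],"turn":[0,0,-7.6],"gripper":50},{"offset":[0,0,0],"turn":[0,0,-7.6],"gripper":50},{"offset":[0,0,0],"turn":[0,0,-7.6],"gripper":50},{"offset":[0,0,0],"turn":[0,0,-7.6],"gripper":50},{"offset":[0,0,0],"turn":[0,0,-7.6],"gripper":50},{"offset":[0,0,0],"turn":[0,0,-7.6],"gripper":50},{"offset":[0,0,0],"turn":[0,0,-7.4],"gripper":50},{"offset":[0,0,0],"turn":[0,0,0],"gripper":50}]'
python3 -c "
from h import *
print(plan(434.1,208.3,145,135))
d=env.get_image('top')
print(blob(d,(194,234),16,[0,60,120],[12,255,255],.013))"
```

```text
time: 22.85
eef_pos: [0.4651, -0.0707, 0.147]
ee_rot: [0.218, 3.13, -0.0]
wrist_force: [-0.4, -0.9, -1.5]
grip_width: 0.498
finger_force: 0.0
time: 23.65
eef_pos: [0.4634, -0.0705, 0.1431]
ee_rot: [1.205, -2.899, -0.001]
wrist_force: [-0.1, 0.0, -0.4]
grip_width: 0.503
finger_force: 0.0
{'pos': array([463.4, -70.5, 143.1]), 'yaw': np.float64(135.1), 'tilt': 0.11, 'j6': np.float64(-0.94), 't': 23.6, 'turn_z': np.float64(0.1), 'offset_after_turn': array([-176.4,  217.8,   -1.8])}
{'c': array([434.8, 209.3]), 'size': array([23.5, 51.2]), 'long_deg': 43.9, 'px': array([193.7, 233.2]), 'circ': None}
```

```bash
python3 -m inch '[{"offset":[-20,25,0],"turn":[0,0,0],"gripper":50},{"offset":[-25,31,0],"turn":[0,0,0],"gripper":50},{"offset":[-25,31,0],"turn":[0,0,0],"gripper":50},{"offset":[-25,31,0],"turn":[0,0,0],"gripper":50},{"offset":[-25,31,0],"turn":[0,0,0],"gripper":50},{"offset":[-25,31,0],"turn":[0,0,0],"gripper":50},{"offset":[-20,24,0],"turn":[0,0,0],"gripper":50},{"offset":[-11.5,14,0],"turn":[0,0,0.5],"gripper":50},{"offset":[0,0,0],"turn":[0,0,0],"gripper":50},{"offset":[0,0,0],"turn":[0,0,0],"gripper":50}]'
python3 - <<'E'
from h import *
print(plan(434.5,209,2.5,134.4))
d=env.get_image("top")
print(blob(d,(271,215),14,[0,135,120],[7,255,255],.089))
print("box",blob(d,(302,222),16,[0,0,215],[179,40,255],.061))
cv2.imwrite("pics/t8.png",cv2.resize(d["frame"][170:260,150:350,::-1],None,fx=4,fy=4,interpolation=cv2.INTER_CUBIC))
E
```

```text
time: 24.7
eef_pos: [0.4341, 0.2082, 0.1438]
ee_rot: [1.188, -2.907, 0.0]
wrist_force: [-0.2, -0.7, 0.5]
grip_width: 0.503
finger_force: 0.0
{'pos': array([434.1, 208.2, 143.8]), 'yaw': np.float64(134.5), 'tilt': 0.06, 'j6': np.float64(-0.33), 't': 24.7, 'turn_z': np.float64(0.1), 'offset_after_turn': array([ -1. ,   0.3, 141.3])}
{'c': array([471.7,   4.9]), 'size': array([28.9, 30. ]), 'long_deg': 89.5, 'px': array([270.5, 215.4]), 'circ': None}
box {'c': array([464.2, -60.3]), 'size': array([47.4, 57. ]), 'long_deg': 83.7, 'px': array([297.4, 219.5]), 'circ': None}
```

View pics/t8.png

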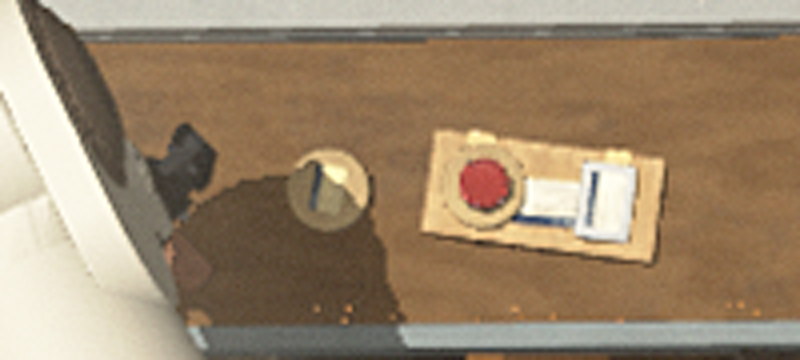

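The white-lidded coupling box sits on the right half (about (301,220) full frame), with the tin and pot on the left half (about (271,216)); each is about 40 mm from the lid's middle. Now the block.

```bash
python3 -m inch '[{"offset":[-1,0,20],"turn":[0,0,0],"gripper":50},{"offset":[0,0,35],"turn":[0,0,0],"gripper":50},{"offset":[0,0,35],"turn":[0,0,0],"gripper":50},{"offset":[0,0,25],"turn":[0,0,0],"gripper":50},{"offset":[0,0,17],"turn":[0,0,0],"gripper":50},{"offset":[0,0,8],"turn":[0,0,0],"gripper":50},{"offset":[0,0,0],"turn":[0,0,0],"gripper":50},{"offset":[0,0,0],"turn":[0,0,0],"gripper":50}]'
python3 -m inch '[{"offset":[0,0,0],"turn":[0,0,0],"gripper":5},{"offset":[0,0,0],"turn":[0,0,0],"gripper":5},{"offset":[0,0,0],"turn":[0,0,0],"gripper":5},{"offset":[0,0,0],"turn":[0,0,0],"gripper":5},{"offset":[0,0,0],"turn":[0,0,0],"gripper":5},{"offset":[0,0,0],"turn":[0,0,0],"gripper":5},{"offset":[0,0,0],"turn":[0,0,0],"gripper":5}]' 40
python3 -c "
from h import *
d=env.get_image('top')
print(cast(d,[301.5,220.5],.061)*1000, cast(d,[270.6,217],.063)*1000)"
```

```text
time: 25.55
eef_pos: [0.4357, 0.2088, 0.0052]
ee_rot: [-1.189, 2.907, 0.0]
wrist_force: [-0.7, 0.3, 0.8]
grip_width: 0.502
finger_force: 0.0
time: 26.25
eef_pos: [0.4359, 0.2093, 0.0056]
ee_rot: [-1.19, 2.905, -0.0]
wrist_force: [-0.5, -1.8, 6.7]
grip_width: 0.253
finger_force: 39.7
[[460.89075928 -73.19417518  61.        ]] [[470.38127921   5.4527927   63.        ]]
```

```bash
python3 -m inch '[{"offset":[0,0,-10],"turn":[0,0,0],"gripper":5},{"offset":[0,0,-30],"turn":[0,0,0],"gripper":5},{"offset":[0,0,-40],"turn":[0,0,0],"gripper":5},{"offset":[0,0,-40],"turn":[0,0,7.5],"gripper":5},{"offset":[0,0,-20],"turn":[0,0,7.5],"gripper":5},{"offset":[0,0,0],"turn":[0,0,7.5],"gripper":5},{"offset":[0,0,0],"turn":[0,0,7.5],"gripper":5},{"offset":[0,0,0],"turn":[0,0,7.5],"gripper":5},{"offset":[0,0,0],"turn":[0,0,7.5],"gripper":5},{"offset":[0,0,0],"turn":[0,0,7.5],"gripper":5}]'
python3 -m inch '[{"offset":[0,0,0],"turn":[0,0,0],"gripper":5}]'
python3 -c "
from h import *
print(plan(464,-71.2,70,82))"
```

```text
time: 27.3
eef_pos: [0.4351, 0.2092, 0.1451]
ee_rot: [0.226, 3.133, 0.001]
wrist_force: [-0.2, 0.5, 0.3]
grip_width: 0.256
finger_force: 39.3
time: 27.4
eef_pos: [0.4351, 0.2091, 0.145]
ee_rot: [0.221, 3.133, 0.0]
wrist_force: [-0.3, -0.4, 0.4]
grip_width: 0.254
finger_force: 39.3
{'pos': array([435.1, 209.1, 145. ]), 'yaw': np.float64(81.9), 'tilt': 0.03, 'j6': np.float64(0.59), 't': 27.4, 'turn_z': np.float64(-0.1), 'offset_after_turn': array([ -67.6, -273.6,   74.9])}
```

```bash
python3 -m inch '[{"offset":[-6,-25,0],"turn":[0,0,0],"gripper":5},{"offset":[-10,-40,0],"turn":[0,0,0],"gripper":5},{"offset":[-10,-40,0],"turn":[0,0,0],"gripper":5},{"offset":[-10,-40,0],"turn":[0,0,0],"gripper":5},{"offset":[-10,-40,0],"turn":[0,0,0],"gripper":5},{"offset":[-10,-40,0],"turn":[0,0,0],"gripper":5},{"offset":[-7,-30,0],"turn":[0,0,0],"gripper":5},{"offset":[-4.5,-18.5,0],"turn":[0,0,0],"gripper":5},{"offset":[0,0,0],"turn":[0,0,0],"gripper":5},{"offset":[0,0,0],"turn":[0,0,0],"gripper":5}]'
python3 -m inch '[{"offset":[0,0,20],"turn":[0,0,0],"gripper":5},{"offset":[0,0,25],"turn":[0,0,0],"gripper":5},{"offset":[0,0,18],"turn":[0,0,0],"gripper":5},{"offset":[0,0,8],"turn":[0,0,0],"gripper":5},{"offset":[0,0,0],"turn":[0,0,0],"gripper":5},{"offset":[0,0,0],"turn":[0,0,0],"gripper":5}]'
python3 -c "
from h import *
print(plan(464,-71.2,66.6,82))
d=env.get_image('scene'); cv2.imwrite('pics/s9.png',cv2.resize(d['frame'][170:270,230:360,::-1],None,fx=6,fy=6,interpolation=cv2.INTER_CUBIC))"
```

```text
time: 28.4
eef_pos: [0.464, -0.0711, 0.1446]
ee_rot: [0.216, 3.134, 0.0]
wrist_force: [0.6, -0.8, 0.3]
grip_width: 0.254
finger_force: 39.3
time: 29.0
eef_pos: [0.4645, -0.0707, 0.0742]
ee_rot: [0.216, 3.133, -0.0]
wrist_force: [0.5, -0.5, -0.7]
grip_width: 0.252
finger_force: 39.3
{'pos': array([464.5, -70.7,  74.2]), 'yaw': np.float64(82.1), 'tilt': 0.05, 'j6': np.float64(-0.01), 't': 29.0, 'turn_z': np.float64(0.1), 'offset_after_turn': array([ 0.4, -0.6,  7.6])}
```

View pics/s9.png

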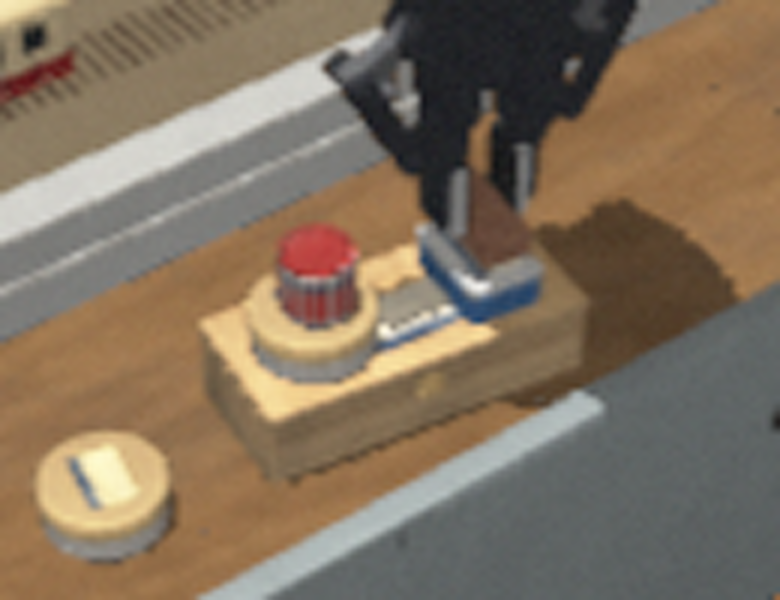

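The brown block hangs aligned over the coupling box, with its near end at about (313,211) full frame. Lowering to contact.

```bash
python3 -m inch '[{"offset":[0,0,4],"turn":[0,0,0],"gripper":5},{"offset":[0,0,2],"turn":[0,0,0],"gripper":5},{"offset":[0,0,1],"turn":[0,0,0],"gripper":5},{"offset":[0,0,0],"turn":[0,0,0],"gripper":5},{"offset":[0,0,0],"turn":[0,0,0],"gripper":5}]'
python3 -m inch '[{"offset":[0,0,1],"turn":[0,0,0],"gripper":5},{"offset":[0,0,0],"turn":[0,0,0],"gripper":5},{"offset":[0,0,0],"turn":[0,0,0],"gripper":5}]'
```

```text
time: 29.55
eef_pos: [0.4641, -0.0712, 0.0663]
ee_rot: [-0.218, -3.134, -0.0]
wrist_force: [0.3, 0.1, -0.1]
grip_width: 0.251
finger_force: 39.3
time: 29.85
eef_pos: [0.4642, -0.0712, 0.0659]
ee_rot: [0.218, 3.133, -0.0]
wrist_force: [-2.0, -0.1, 5.4]
grip_width: 0.252
finger_force: 39.9
```

Contact. Releasing, lifting, and swinging clear for a last look.

```bash
python3 -m inch '[{"offset":[0,0,-0.7],"turn":[0,0,0],"gripper":5},{"offset":[0,0,0],"turn":[0,0,0],"gripper":30},{"offset":[0,0,0],"turn":[0,0,0],"gripper":40},{"offset":[0,0,0],"turn":[0,0,0],"gripper":40},{"offset":[0,0,0],"turn":[0,0,0],"gripper":40},{"offset":[0,0,-10],"turn":[0,0,0],"gripper":40},{"offset":[0,0,-30],"turn":[0,0,0],"gripper":40},{"offset":[0,0,-40],"turn":[0,0,0],"gripper":40},{"offset":[0,0,-30],"turn":[0,0,0],"gripper":40},{"offset":[0,-30,0],"turn":[0,0,0],"gripper":40}]'
python3 -m inch '[{"offset":[0,-40,0],"turn":[0,0,0],"gripper":40},{"offset":[0,-40,0],"turn":[0,0,0],"gripper":40},{"offset":[0,-40,0],"turn":[0,0,0],"gripper":40},{"offset":[0,-30,0],"turn":[0,0,0],"gripper":40},{"offset":[0,0,0],"turn":[0,0,0],"gripper":40},{"offset":[0,0,0],"turn":[0,0,0],"gripper":40}]'
python3 - <<'E'
from h import *
d=env.get_image("top"); e=env.get_image("scene")
a=cv2.resize(d["frame"][195:245,240:340],None,fx=6,fy=6,interpolation=cv2.INTER_CUBIC)
b=cv2.resize(e["frame"][190:255,250:350],None,fx=4.5,fy=4.5,interpolation=cv2.INTER_CUBIC)
b=cv2.copyMakeBorder(b,0,0,0,150,cv2.BORDER_CONSTANT)
cv2.imwrite("pics/f10.png",np.vstack([a,b])[:,:,::-1])
print("block",blob(d,(302,221),13,[0,80,60],[11,255,235],.074))
print("lidlabel-free box ends via cast:",(cast(d,[301.5,220.5],.061)*1000).round(1))
E
```

```text
time: 30.85
eef_pos: [0.4619, -0.0998, 0.1813]
ee_rot: [0.213, 3.127, -0.001]
wrist_force: [0.1, -1.5, 0.3]
grip_width: 0.398
finger_force: 0.0
time: 31.45
eef_pos: [0.439, -0.2498, 0.1764]
ee_rot: [0.22, 3.134, 0.0]
wrist_force: [0.7, 0.2, 0.0]
grip_width: 0.396
finger_force: 0.0
block {'c': array([465.5, -72.9]), 'size': array([21.8, 52.5]), 'long_deg': 171.2, 'px': array([301.3, 218.2]), 'circ': None}
lidlabel-free box ends via cast: [[460.9 -73.2  61. ]]
```

View pics/f10.png

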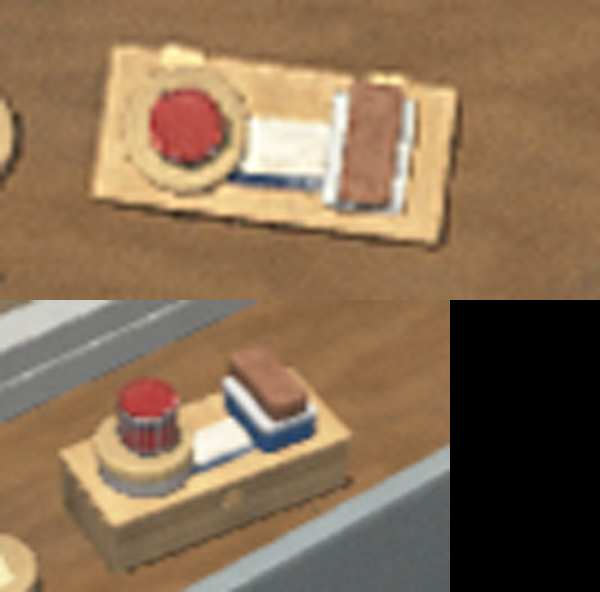

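Both piles stand as wanted. The pot is centred on the tin (about (271,216)), and the block lies flat and lengthways on the coupling box (about (302,219)), each pile about 38–40 mm from the lid's middle. The gripper is clear, so I'm handing in.

```bash
python3 -c "
from station import env
print(env.hand_in())"
```

```text
the job is handed in; nothing more can be done
None
```

The job is handed in at about 31 s of the 99 s allowed: paint pot on the screw tin on the left half of the lid, track-cleaning block on the coupling box on the right half, all released, with the glue bottle and battery left alone. The last pictures looked within tolerance, but the hand-in returned no verdict.

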